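Open the padding press by one turn

TASK

Open the small blue padding press by exactly one full turn of its handwheel: with a fingertip or the outside of the fingers, push the upright red handle round counter-clockwise (seen from above), once, until it is back where it started, and leave the wheel standing there. Only push the handle: do not lift it, as it sits loose in its socket. Leave the other things on the desk where they stand.

Things in the scene. Friction and masses are not known exactly. Their poses are not given: they have to be found in the camera images.
- press: desk press fixed to the table: blue base 200 x 260 x 25 mm, two steel columns, blue cross beam along its own y (260 mm long, 45 mm wide, from 111 to 136 mm above the table), a pad of paper under a steel plate. On top of the beam lies a level dark steel handwheel. Origin: centre of the base's underside, on the table and on the wheel's axis; z up
- handwheel (a joint): turn of the handwheel in rad about its vertical axis; grows counter-clockwise seen from above, one turn = 6.283; at 0 the handle lies towards the press's own +x. It starts anywhere between 0.1 and 5.3 and can go from -0.3 to 13.6 (stops). It is stiff by friction (0.16 N m, about 2 to 3 N at the handle), stays where it is left and does not coast. One turn raises the plate by 8 mm
- wheel_center (a point): centre of the handwheel, on its axis, 155 mm above the table, at mid height of the rim. The rim is a round bar 16 mm thick on a circle of radius 75 mm (outside diameter 166 mm), top of the rim 163 mm above the table; three spokes; hub 38 mm across, top 169 mm above the table; the screw, 16 mm across, stands out of the hub on the axis, its top 192 to 208 mm above the table
- handle: upright red plastic handle of the handwheel, 22 mm across (18 mm at its foot, 16 mm at its top) and 48 mm tall, standing on a steel boss at the end of one spoke, its axis 75 mm from the wheel's axis. Origin: centre of its foot, 166 mm above the table (the boss, 26 mm across, ends there); z up; it turns with the wheel. It sits loose in its socket: pulled upward it comes out (it slides up at most 30 mm)
- handle_top (a point): centre of the red handle's top, 214 mm above the table when seated, 75 mm from the wheel's axis
- glue: white glue bottle with an orange cap, 48 mm across, 110 mm tall, standing left of the press (press's own +y side); bystander, origin under its centre
- brush: glue brush 170 mm long lying in front of the press, on the robot's side; bystander
- jar: glass jar with steel cap, 56 mm across, 75 mm tall, standing right of the press (its own -y side); bystander, origin under its centre
- mug: white mug, 80 mm across, 90 mm tall, well away from the press; bystander
- flask: white flask with grey cap, 70 mm across, 160 mm tall, well away from the press; bystander
- spray: small clear bottle, 40 mm across, 130 mm tall, well away from the press; bystander
- calculator: black desk calculator, 150 x 110 x 20 mm, well away from the press; bystander

How it is judged:
By the outcome, as a careful person would: the job done as asked, in the order asked, and still so for the second after the job is handed in, with the robot touching nothing.
It also fails if it takes over 54 s, if anything falls off the work surface, if the arm or the gripper's body presses on something with over 40 N, if the wrist force passes 120 N, or if a joint passes its speed limit or range.

ROBOT

A 6-joint arm with a two-finger parallel gripper is mounted at the origin on the work surface. World frame = base frame: x ahead of the robot, y to its left, z up, the work surface at z = 0. Lengths are in m, angles in degrees, forces in N, time in s.
With the tool pointing down it reaches from about 0.225 to 0.725 m from the base axis. Payload 3.1 kg.
Tool frame: the origin (TCP) lies on the centre line of the jaws, within the pads' length; the fingertips stand 11 mm ahead of it and the grasp point (between the pads) lies 8 mm behind it (bot.tip_extent is the distance from the TCP to the fingertips, in m); z points along the fingers, y is the line along which they close (so a half turn about z gives the same grasp; the last joint's range is limited). The gripper opens to 85 mm and grips with 20 to 120 N. Pads are 22 mm wide; open, the fingers measure 114 mm over their backs; the gripper's body (76 mm by 85 mm) begins 54 mm behind the grasp point. The pads swing forward as they close: fully open they stand 13 mm farther back than shut.
Start: joints at [60.057, 2.75, 5.684, 92.934, 0, 82.678], TCP at [0.202, 0.485, 0.242] pointing down, gripper open.
Joint ranges: [-166.93, 166.93], [-56.73, 111.36], [-69.38, 81.34], [-121.58, 131.49], [-85.45, 84.26], [-180, 180]. Speed limits (degrees/s): [159.86, 159.86, 180, 180, 180, 180].

INTERFACE

Orientations are given as [roll, pitch, yaw] about the fixed x, y, z axes, in that order (R = Rz(yaw) Ry(pitch) Rx(roll)).
In Python, from cell import bot, viewer, spotter gives the robot as it stands.
- The arm moves only by the tool jog_arm, never from a script. Its argument "rows" is a list of rows, each a list of 7 numbers: the turn, a rotation vector about the tool's x, y, z in rad, then the shift along the tool's x, y, z in m, then the closure, from 0 (fully open) to 1 (shut). A call has 1 to 5 rows; each row is the pose to reach, as a shift and turn from the pose commanded when the call began, along the tool's axes at that moment; what a row does not reach only later rows make up. A row lasts 1/10 s, in which the tool goes at most 50 mm and 8.59 degrees, less where a joint would pass 70% of its speed; a pose out of reach is approached as far as the arm can. A call with a gripper value outside its range is refused whole. The fingers move at their own pace and stop on an object; "squeeze" is the grip in N (left out, the last holds). Time passes only in rows, so rows that repeat a pose let the fingers close. It gives the time, the measured TCP pose, the force, the opening and the grip force at its end, in the units of the state.
- bot.sense(): the state, without advancing time (a new reading comes with each control period).
- viewer.read_camera(name): name is "side" or "top"; returns a dict with "frame" (420x560x3 uint8, red, green, blue), "fx", "fy", "cx", "cy" (pixels), "D" ([k1, k2, p1, p2, k3] as OpenCV has them; the pictures are not rectified), "rvec" (rotation vector, rad) and "tvec" (3), from world to camera coordinates, as OpenCV has them. Camera axes: x right, y down, z forward; pixel columns grow to the right and rows downward; lengths in m; the calibration is good to about 2 mm. A picture is of the moment at which its call begins. There is no depth.
- bot.hand_in(): hands the job in; it is judged then, once.
Trained networks look in the newest picture that a camera, given by its name, has taken for a name from the list of things; names that differ only in an ending like _2 or _b are one class to them, and where a whole thing is asked for, a point or a joint stands for the part that bears it (a point fixed in the world has none). Each returns a list of dicts, best first, with "confidence" (0 to 1); they miss things now and then, are a little off and sometimes report something else, mostly with a low value. They report only what shows in the picture. A call takes as long as a camera call.
- spotter.boxes_of(name, camera): "xyz" ([x, y, z] in m, in the coordinates of the camera as it stood for that picture, good to about 4 mm: the middle of the surface that is visible of it).
- spotter.cut_out(name, camera): "pixels" (420x560 bool, what is visible of it).
The state is a dict: "clock": time; "joint_pos": joint angles; "joint_vel": joint speeds; "tau": joint torques, N m; "position": TCP position; "eef_rot": TCP orientation; "wrist_force": force on the tool from outside, world axes, zero at the start; "wrist_torque": the same for the moment, N m; "width": finger opening in m; "gripper_force": force on a finger pad.
Only numpy, scipy, OpenCV 4.12 (cv2) and the standard library are available. Lean on these libraries where they do the work, as an engineer would, in place of code of your own. Each camera call takes 0.05 s, during which the arm holds its last target. There are 200 camera calls.

## Working session

There is one attempt and no reset: what is moved stays moved. The work goes in short steps, Python scripts to look and compute and a tool call to move; the robot and the scene stay as the last step left them, time stands still between calls to the robot, and variables do not carry over. Pictures are saved under pics/ and viewed, at most 10 in all, crops included, and the job is handed in when it is done.

Besides the shell and the picture viewer there is one more tool, called after "Request:" as name(argument=value, ...), one argument or row to a line, values as JSON. jog_arm: Moves the arm, as the interface text tells. Its arguments: {"type":"object","properties":{"rows":{"type":"array","items":{"type":"array","items":{"type":"number"}}},"squeeze":{"type":"number"}},"required":["rows"]}

```bash
mkdir -p pics; ls; cat > h.py <<'E'
import numpy as np, cv2
from cell import bot, viewer, spotter
def cam(n):
    c=viewer.read_camera(n)
    c['K']=np.array([[c['fx'],0,c['cx']],[0,c['fy'],c['cy']],[0,0,1.]]);c['D']=np.array(c['D'],float)
    c['R']=cv2.Rodrigues(np.array(c['rvec'],float))[0];c['t']=np.array(c['tvec'],float).ravel();return c
def world(c,p): return c['R'].T@(np.array(p)-c['t'])
def onz(c,uv,z):
    u=cv2.undistortPoints(np.array([[uv]],float),c['K'],c['D'])[0,0]
    d=c['R'].T@np.array([u[0],u[1],1]);o=-c['R'].T@c['t'];return o+d*(z-o[2])/d[2]
def proj(c,P): return cv2.projectPoints(np.array(P,float).reshape(-1,3),c['R'],c['t'],c['K'],c['D'])[0].reshape(-1,2)
E
python3 - <<'E'
from h import *
for n in('side','top'):
    c=cam(n);cv2.imwrite(f'pics/{n}0.png',c['frame'][...,::-1])
    print(n,-c['R'].T@c['t'])
    for k in('press','handwheel','handle','handle_top','wheel_center','glue','jar','brush'):
        try:
            r=spotter.boxes_of(k,n);print(k,[(round(x['confidence'],2),world(c,x['xyz']).round(3)) for x in r[:2]])
        except Exception as e: print(k,e)
print(bot.sense())
E
```

```text
pics
side [0.26083062 1.01703406 1.15494304]
press [(0.93, array([ 0.56 , -0.027,  0.068]))]
handwheel [(0.96, array([ 0.566, -0.072,  0.16 ]))]
handle [(0.67, array([ 0.524, -0.122,  0.195])), (0.37, array([0.517, 0.528, 0.079]))]
handle_top [(0.38, array([ 0.528, -0.122,  0.194]))]
wheel_center [(0.65, array([ 0.561, -0.071,  0.159])), (0.17, array([ 0.525, -0.123,  0.192]))]
glue [(0.61, array([0.688, 0.112, 0.059]))]
jar [(0.85, array([ 0.506, -0.258,  0.054])), (0.68, array([0.355, 0.518, 0.11 ]))]
brush [(0.95, array([0.457, 0.034, 0.013])), (0.61, array([ 0.543, -0.495,  0.059]))]
top [ 0.28400216 -0.01434303  1.45307423]
press [(0.89, array([ 0.564, -0.071,  0.068]))]
handwheel [(0.68, array([0.46 , 0.026, 0.018])), (0.64, array([ 0.565, -0.072,  0.162]))]
handle [(0.6, array([ 0.526, -0.129,  0.216]))]
handle_top [(0.35, array([ 0.568, -0.075,  0.164]))]
wheel_center [(0.62, array([ 0.568, -0.076,  0.162]))]
glue [(0.65, array([0.691, 0.095, 0.076]))]
jar [(0.84, array([ 0.512, -0.268,  0.076]))]
brush [(0.88, array([0.457, 0.02 , 0.019]))]
{'clock': 0.9, 'joint_pos': array([6.00578906e+01, 2.75060612e+00, 5.68380078e+00, 9.29357094e+01,
       6.83957589e-04, 8.26777408e+01]), 'joint_vel': array([ 0.04432691,  0.08490228, -0.05776928,  0.13920046, -0.05645959,
        0.0640617 ]), 'tau': array([-2.48671913e-04, -3.38637221e+01,  3.20158803e+01,  8.53652309e-04,
       -1.10823269e-04,  7.32902208e-06]), 'position': array([0.20191973, 0.48459463, 0.24230836]), 'eef_rot': array([-1.79997593e+02, -9.98886251e-04,  1.57380150e+02]), 'wrist_force': array([ 0.16209996, -0.79618287,  0.64779615]), 'wrist_torque': array([-0.03562943, -0.06920308,  0.02764707]), 'gripper_force': 0.0, 'width': 0.0852988894374102}
```

View pics/side0.png

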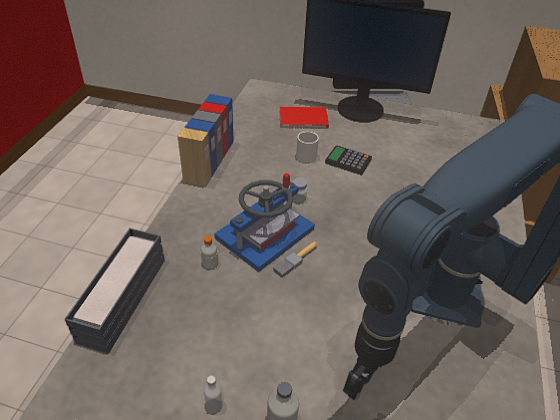

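View pics/top0.png

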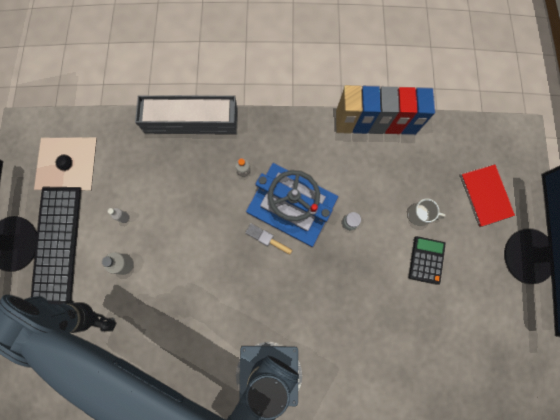

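The side picture shows the handwheel at about (265,197) with the red handle at (287,180). The top picture shows the wheel at (294,196), the handle at (313,208), the glue at (242,166) and the jar at (352,220). Next I measure more precisely.

```bash
cat >> h.py <<'E'
from scipy.optimize import least_squares
def redmask(c,uv,r=14):
    f=c['frame'].astype(int);m=(f[...,0]>110)&(f[...,0]>2*f[...,1])&(f[...,0]>2*f[...,2])
    yy,xx=np.mgrid[:420,:560];return m&(np.hypot(xx-uv[0],yy-uv[1])<r)
def handle_fit(cs,C,phi0):
    "angle of handle about C, from red centroids against a cylinder's projected middle"
    out=[]
    for c in cs:
        P=C+0.075*np.array([np.cos(phi0),np.sin(phi0)])
        uv=proj(c,[*P,.19])[0];m=redmask(c,uv)
        ys,xs=np.nonzero(m);out.append((np.array([xs.mean(),ys.mean()]),len(xs)))
    def sil(c,P):
        a=np.linspace(0,2*np.pi,24,endpoint=False);pts=[]
        for r,z in((.009,.166),(.011,.175),(.011,.205),(.008,.214)):
            pts+=[[P[0]+r*np.cos(t),P[1]+r*np.sin(t),z] for t in a]
        M=cv2.moments(cv2.convexHull(proj(c,pts).astype(np.float32)));return np.array([M['m10'],M['m01']])/M['m00']
    s=least_squares(lambda p:np.concatenate([sil(c,p)-o[0] for c,o in zip(cs,out)]),C+0.075*np.array([np.cos(phi0),np.sin(phi0)]),diff_step=1e-3)
    return s.x,out,s.fun
E
python3 - <<'E'
from h import *
cs=[]
for n in('side','top'):
    c=cam(n);m=spotter.cut_out('handwheel',n);cs.append(c)
    for q in m[:2]:
        k=q['pixels'].astype(np.uint8);ys,xs=np.nonzero(k)
        print(n,q['confidence'],k.sum(),xs.mean(),ys.mean())
        h=cv2.findContours(k,0,1)[0];h=cv2.convexHull(np.vstack(h))[:,0]
        P=np.array([onz(c,p,.155)[:2] for p in h])
        s=least_squares(lambda p:np.hypot(*(P-p).T)-.083,P.mean(0),loss='soft_l1',f_scale=.002)
        print(s.x.round(4),np.abs(s.fun).mean())
for C in([.567,-.074],):
    for ph in(-128,):
        x,o,f=handle_fit(cs,np.array(C),np.radians(ph));d=x-C
        print(x,o,f,np.hypot(*d),np.degrees(np.arctan2(d[1],d[0])))
print(bot.tip_extent)
top=cs[1]['frame'][150:250,230:370];cv2.imwrite('pics/crop1.png',cv2.resize(top,(700,500),interpolation=cv2.INTER_CUBIC)[...,::-1])
E
```

```text
side 0.77 1157 267.1564390665514 196.8504753673293
[ 0.5752 -0.0708] 0.01126878298247685
top 0.82 1101 294.2043596730245 195.4822888283379
[ 0.5775 -0.0723] 0.0015319045125723257
[ 0.53264477 -0.13869433] [(array([286.26086957, 175.04347826]), 23), (array([313.87096774, 206.64516129]), 31)] [-0.90582138  3.20032506  2.15916669  0.23401762] 0.07325051767618528 -117.97005295423573
0.011
```

View pics/crop1.png

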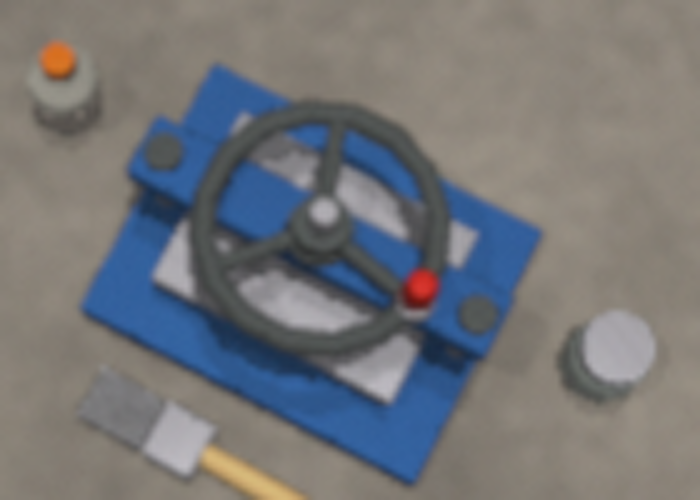

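The crop shows the rim spanning x 190–450 and y 100–355, so its centre is near (294,195.5) in the full frame. The red handle top is at (420,288) in the crop.

```bash
sed -i "s/m=(f\[...,0\]>110).*/m=(f[...,0]>50)\&(f[...,0]>1.7*f[...,1])\&(f[...,0]>1.7*f[...,2])/" h.py
python3 - <<'E'
from h import *
cs=[cam('side'),cam('top')]
print(onz(cs[1],(293.7,195.3),.155), onz(cs[1],(293.7,195.3),.158))
def rimfit(c):
    # dark grey rim pixels annulus fit: maximise darkness of projected mid-rim circle
    g=c['frame'].astype(float);sat=g.max(2)-g.min(2);dark=cv2.GaussianBlur(((g.max(2)<95)&(sat<25)).astype(np.float32),(0,0),1)
    a=np.linspace(0,2*np.pi,180,endpoint=False);best=[]
    for x in np.arange(.55,.59,.001):
        for y in np.arange(-.09,-.055,.001):
            q=proj(c,np.c_[x+.075*np.cos(a),y+.075*np.sin(a),np.full(180,.158)]).astype(np.float32)
            best.append((cv2.remap(dark,q[:,0],q[:,1],1).mean(),x,y))
    best.sort(reverse=True);return best[0],np.mean(best[:8],0)
C=[]
for c in cs: b=rimfit(c);print(b);C.append(b[1][1:])
C=np.mean(C,0)
x,o,f=handle_fit(cs,C,np.radians(-125));d=x-C
print(C,x,o,f,np.hypot(*d),np.degrees(np.arctan2(d[1],d[0])))
for c in cs:
  x,o,f=handle_fit([c],C,np.radians(-125));d=x-C;print(x,np.hypot(*d),np.degrees(np.arctan2(d[1],d[0])))
E
```

```text
[ 0.57602242 -0.07217769  0.155     ] [ 0.57534753 -0.07204403  0.158     ]
((np.float32(0.9586951), np.float64(0.5740000000000001), np.float64(-0.06699999999999998)), array([ 0.95734063,  0.574     , -0.0665    ]))
((np.float32(0.88421375), np.float64(0.5750000000000001), np.float64(-0.07199999999999998)), array([ 0.88053124,  0.575125  , -0.072125  ]))
[ 0.5745625 -0.0693125] [ 0.52985468 -0.13145166] [(array([285.96666667, 179.95555556]), 90), (array([313.63636364, 207.38636364]), 44)] [-0.35207986 -0.10089767  0.02726678  0.365687  ] 0.07655105917795543 -125.73422407832969
[ 0.52870611 -0.13131642] 0.0771187005258484 -126.48560911891093
[ 0.53098816 -0.13137598] 0.07583270228112789 -125.0724260303668
```

Request:
jog_arm(
  rows=[
    [0,0,-0.13,0,0,-0.03,1],
    [0,0,-0.26,0,0,-0.06,1],
    [0,0,-0.3948,0,0,-0.06,1],
    [0,0,-0.3948,0,0,-0.06,1],
    [0,0,-0.3948,0,0,-0.06,1],
  ],
  squeeze=20,
)

```text
clock: 1.7
position: [0.2019, 0.4845, 0.3018]
eef_rot: [-180.0, -0.0, 179.8]
wrist_force: [-0.7, -0.2, -0.8]
width: 0.0124
gripper_force: 0.0
```

Request:
jog_arm(
  rows=[
    [0,0,0,-0.02,-0.039,0,1],
    [0,0,0,-0.04,-0.078,0,1],
    [0,0,0,-0.06,-0.117,0,1],
    [0,0,0,-0.08,-0.156,0,1],
    [0,0,0,-0.1,-0.195,0,1],
  ],
)

```text
clock: 2.2
position: [0.3019, 0.2878, 0.3011]
eef_rot: [-179.9, -0.1, 179.9]
wrist_force: [0.6, 0.1, -0.1]
width: 0.0001
gripper_force: 0.0
```

Request:
jog_arm(
  rows=[
    [0,0,0,-0.02,-0.039,0,1],
    [0,0,0,-0.04,-0.078,0,1],
    [0,0,0,-0.06,-0.117,0,1],
    [0,0,0,-0.08,-0.156,0,1],
    [0,0,0,-0.1,-0.195,0,1],
  ],
)

```text
clock: 2.7
position: [0.4019, 0.0929, 0.3013]
eef_rot: [180.0, -0.1, 179.9]
wrist_force: [1.3, 1.4, -0.1]
width: 0.0
gripper_force: 0.0
```

Request:
jog_arm(
  rows=[
    [0,0,0,-0.02,-0.039,0,1],
    [0,0,0,-0.04,-0.078,0,1],
    [0,0,0,-0.06,-0.117,0,1],
    [0,0,0,-0.08,-0.156,0,1],
    [0,0,0,-0.1,-0.193,0,1],
  ],
)

```text
clock: 3.2
position: [0.5019, -0.1002, 0.301]
eef_rot: [180.0, -0.1, 179.8]
wrist_force: [0.4, 0.4, -0.0]
width: -0.0003
gripper_force: 0.0
```

Request:
jog_arm(
  rows=[
    [0,0,0,-0.003,0.001,0.03,1],
    [0,0,0,-0.003,0.001,0.06,1],
    [0,0,0,-0.003,0.001,0.09,1],
    [0,0,0,-0.003,0.001,0.1,1],
    [0,0,0,-0.003,0.001,0.11,1],
  ],
)

```text
clock: 3.7
position: [0.5041, -0.0971, 0.1908]
eef_rot: [180.0, -0.1, 179.9]
wrist_force: [0.1, 0.0, -0.1]
width: -0.0003
gripper_force: 0.0
```

```bash
python3 - <<'E'
from h import *
cs=[cam('side'),cam('top')]
s=bot.sense();print(s['position'],s['wrist_force'])
a=cv2.resize(cs[0]['frame'][130:230,210:330],(600,500),interpolation=2)
cv2.imwrite('pics/side1.png',a[...,::-1])
C=np.array([.5745,-.0705])
# tables: per-call shift rows in tool axes (x=-dx,y=dy) for 30 deg calls from -158
r=.075
for k in range(13):
    a0=np.radians(-158+30*k);p0=r*np.array([np.cos(a0),np.sin(a0)])
    R=[]
    for j in range(1,6):
        a=a0+np.radians(6*j);d=r*np.array([np.cos(a),np.sin(a)])-p0;R.append([round(-d[0],4),round(d[1],4)])
    print(-158+30*k,R,(C+p0).round(4))
E
```

```text
[ 0.50433128 -0.09709894  0.19135943] [ 0.15695636 -1.41207366  0.49947349]
-158 [[np.float64(-0.0033), np.float64(-0.0071)], [np.float64(-0.0074), np.float64(-0.0138)], [np.float64(-0.0121), np.float64(-0.0201)], [np.float64(-0.0174), np.float64(-0.0259)], [np.float64(-0.0234), np.float64(-0.031)]] [ 0.505  -0.0986]
-128 [[np.float64(-0.0064), np.float64(-0.0045)], [np.float64(-0.0133), np.float64(-0.0083)], [np.float64(-0.0205), np.float64(-0.0114)], [np.float64(-0.028), np.float64(-0.0137)], [np.float64(-0.0357), np.float64(-0.0152)]] [ 0.5283 -0.1296]
-98 [[np.float64(-0.0078), np.float64(-0.0007)], [np.float64(-0.0157), np.float64(-0.0005)], [np.float64(-0.0235), np.float64(0.0004)], [np.float64(-0.0311), np.float64(0.0022)], [np.float64(-0.0385), np.float64(0.0047)]] [ 0.5641 -0.1448]
-68 [[np.float64(-0.0071), np.float64(0.0033)], [np.float64(-0.0138), np.float64(0.0074)], [np.float64(-0.0201), np.float64(0.0121)], [np.float64(-0.0259), np.float64(0.0174)], [np.float64(-0.031), np.float64(0.0234)]] [ 0.6026 -0.14  ]
-38 [[np.float64(-0.0045), np.float64(0.0064)], [np.float64(-
[... 1361 characters left out ...]
0045), np.float64(-0.0064)], [np.float64(0.0083), np.float64(-0.0133)], [np.float64(0.0114), np.float64(-0.0205)], [np.float64(0.0137), np.float64(-0.028)], [np.float64(0.0152), np.float64(-0.0357)]] [ 0.5154 -0.0243]
172 [[np.float64(0.0007), np.float64(-0.0078)], [np.float64(0.0005), np.float64(-0.0157)], [np.float64(-0.0004), np.float64(-0.0235)], [np.float64(-0.0022), np.float64(-0.0311)], [np.float64(-0.0047), np.float64(-0.0385)]] [ 0.5002 -0.0601]
202 [[np.float64(-0.0033), np.float64(-0.0071)], [np.float64(-0.0074), np.float64(-0.0138)], [np.float64(-0.0121), np.float64(-0.0201)], [np.float64(-0.0174), np.float64(-0.0259)], [np.float64(-0.0234), np.float64(-0.031)]] [ 0.505  -0.0986]
```

View pics/side1.png

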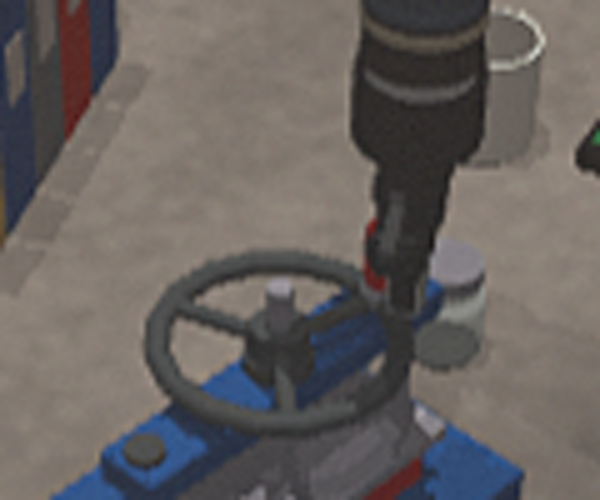

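The side crop shows the shut fingertips just above the rim, at about (400,300) in the crop, next to the red handle at (375,255) and clear of it. I push the first 30°.

Request:
jog_arm(
  rows=[
    [0,0,0,-0.0033,-0.0071,0,1],
    [0,0,0,-0.0074,-0.0138,0,1],
    [0,0,0,-0.0121,-0.0201,0,1],
    [0,0,0,-0.0174,-0.0259,0,1],
    [0,0,0,-0.0234,-0.031,0,1],
  ],
)

```text
clock: 4.3
position: [0.5293, -0.1282, 0.193]
eef_rot: [179.9, 0.1, -180.0]
wrist_force: [0.3, 6.0, 2.0]
width: -0.0002
gripper_force: 2.2
```

```bash
python3 - <<'E'
from h import *
cs=[cam('side'),cam('top')]
s=bot.sense();print(s['position'],s['wrist_force'],s['wrist_torque'])
C=np.array([.5745,-.0705])
for c in cs:
  x,o,f=handle_fit([c],C,np.radians(-107));d=x-C;print(x,o[0][1],np.hypot(*d),np.degrees(np.arctan2(d[1],d[0])))
a=cv2.resize(cs[0]['frame'][130:230,210:330],(600,500),interpolation=2)
cv2.imwrite('pics/side2.png',a[...,::-1])
E
```

```text
[ 0.52959127 -0.12977655  0.19244896] [ 0.1796838  -0.39080459 -0.52937668] [-0.00820578 -0.00479782  0.00350605]
[ 0.54831795 -0.1280843 ] 33 0.06325702923329735 -114.45002969415867h.py:22: RuntimeWarning: Mean of empty slice.
  ys,xs=np.nonzero(m);out.append((np.array([xs.mean(),ys.mean()]),len(xs)))
  ret = ret.dtype.type(ret / rcount)
Traceback (most recent call last):
  File "h.py", line 28, in handle_fit
    s=least_squares(lambda p:np.concatenate([sil(c,p)-o[0] for c,o in zip(cs,out)]),C+0.075*np.array([np.cos(phi0),np.sin(phi0)]),diff_step=1e-3)
ValueError: Residuals are not finite in the initial point.
```

Request:
jog_arm(
  rows=[
    [0,0,0,-0.0064,-0.0045,0,1],
    [0,0,0,-0.0133,-0.0083,0,1],
    [0,0,0,-0.0205,-0.0114,0,1],
    [0,0,0,-0.028,-0.0137,0,1],
    [0,0,0,-0.0357,-0.0152,0,1],
  ],
)

```text
clock: 4.9
position: [0.5642, -0.144, 0.1918]
eef_rot: [-180.0, -0.1, 180.0]
wrist_force: [-3.5, 2.3, 0.3]
width: -0.0004
gripper_force: 1.3
```

Request:
jog_arm(
  rows=[
    [0,0,0,-0.0078,-0.0007,0,1],
    [0,0,0,-0.0157,-0.0005,0,1],
    [0,0,0,-0.0235,0.0004,0,1],
    [0,0,0,-0.0311,0.0022,0,1],
    [0,0,0,-0.0385,0.0047,0,1],
  ],
)

```text
clock: 5.4
position: [0.6024, -0.1382, 0.1921]
eef_rot: [179.9, -0.1, -180.0]
wrist_force: [-5.1, 3.8, 0.9]
width: -0.0002
gripper_force: 2.5
```

```bash
python3 - <<'E'
from h import *
cs=[cam('side'),cam('top')]
s=bot.sense();print(s['position'],s['wrist_force'],s['wrist_torque'])
a=np.hstack([cv2.resize(cs[0]['frame'][130:230,230:320],(360,400),interpolation=2),cv2.resize(cs[1]['frame'][150:250,250:350],(400,400),interpolation=2)])
cv2.imwrite('pics/both2.png',a[...,::-1])
E
```

```text
[ 0.60443151 -0.13910263  0.19243537] [ 0.20629891 -0.89035361  0.02450101] [-0.00486161 -0.02492016  0.00653058]
```

View pics/both2.png

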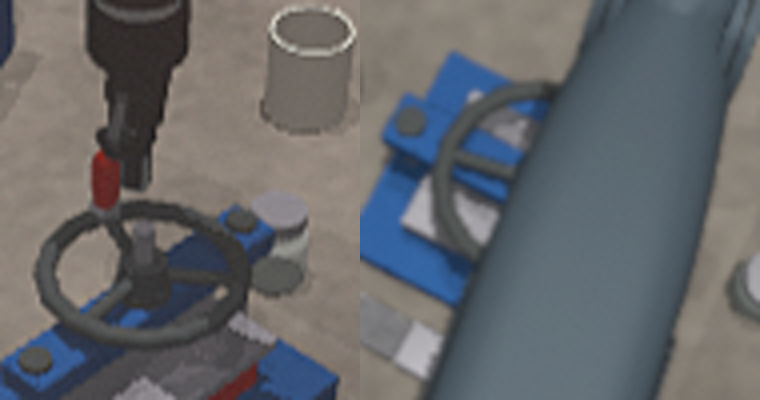

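The side crop shows the handle at (105,180) still seated and being pushed round. The arm hides it in the top view. I continue.

Request:
jog_arm(
  rows=[
    [0,0,0,-0.0071,0.0033,0,1],
    [0,0,0,-0.0138,0.0074,0,1],
    [0,0,0,-0.0201,0.0121,0,1],
    [0,0,0,-0.0259,0.0174,0,1],
    [0,0,0,-0.031,0.0234,0,1],
  ],
)

```text
clock: 6.0
position: [0.6306, -0.1138, 0.1923]
eef_rot: [179.9, -0.4, -180.0]
wrist_force: [-14.5, 3.8, 5.8]
width: -0.0002
gripper_force: 6.5
```

Request:
jog_arm(
  rows=[
    [0,0,0,-0.0045,0.0064,0,1],
    [0,0,0,-0.0083,0.0133,0,1],
    [0,0,0,-0.0114,0.0205,0,1],
    [0,0,0,-0.0137,0.028,0,1],
    [0,0,0,-0.0152,0.0357,0,1],
  ],
)

```text
clock: 6.5
position: [0.6498, -0.0803, 0.1925]
eef_rot: [-179.9, 0.1, 180.0]
wrist_force: [-1.7, -3.1, -0.2]
width: -0.0
gripper_force: 1.5
```

Request:
jog_arm(
  rows=[
    [0,0,0,-0.0007,0.0078,0,1],
    [0,0,0,-0.0005,0.0157,0,1],
    [0,0,0,0.0004,0.0235,0,1],
    [0,0,0,0.0022,0.0311,0,1],
    [0,0,0,0.0047,0.0385,0,1],
  ],
)

```text
clock: 7.0
position: [0.6447, -0.0404, 0.1925]
eef_rot: [180.0, 0.1, -180.0]
wrist_force: [1.2, -2.6, -0.5]
width: -0.0002
gripper_force: 1.0
```

```bash
python3 - <<'E'
from h import *
c=cam('side')
s=bot.sense();print(s['position'],s['wrist_force'])
C=np.array([.5745,-.0705])
for g in(35,50):
  try:
    x,o,f=handle_fit([c],C,np.radians(g));d=x-C;print(x,o[0][1],np.hypot(*d),np.degrees(np.arctan2(d[1],d[0])))
  except Exception as e:print(e)
cv2.imwrite('pics/side3.png',cv2.resize(c['frame'][130:230,210:330],(600,500),interpolation=2)[...,::-1])
E
```

```text
[ 0.64423947 -0.03866147  0.19271554] [ 0.06253381 -0.22286553  0.41221003]
[ 0.62925401 -0.02059417] 98 0.07408504211856769 42.347768337971786
[ 0.62925401 -0.02059417] 98 0.07408503973914776 42.34776893609525
```

View pics/side3.png

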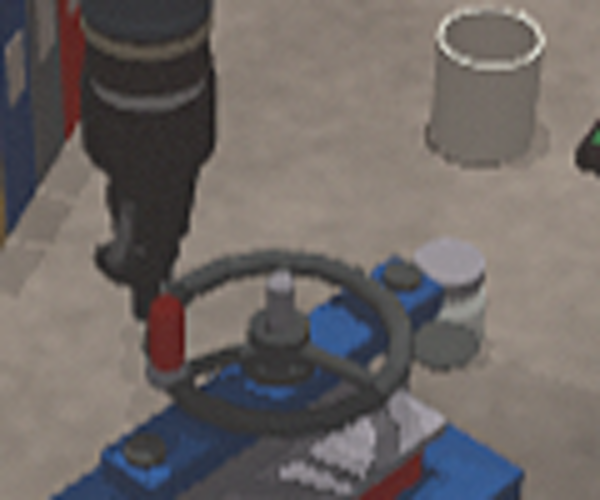

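The crop shows the handle at (165,335), seated, with the fingers behind it. The fit puts it at 42°. I continue.

Request:
jog_arm(
  rows=[
    [0,0,0,0.0033,0.0071,0,1],
    [0,0,0,0.0074,0.0138,0,1],
    [0,0,0,0.0121,0.0201,0,1],
    [0,0,0,0.0174,0.0259,0,1],
    [0,0,0,0.0234,0.031,0,1],
  ],
)

```text
clock: 7.55
position: [0.6204, -0.0096, 0.1924]
eef_rot: [180.0, 0.0, -180.0]
wrist_force: [2.9, -1.7, 0.8]
width: -0.0
gripper_force: 1.0
```

Request:
jog_arm(
  rows=[
    [0,0,0,0.0064,0.0045,0,1],
    [0,0,0,0.0133,0.0083,0,1],
    [0,0,0,0.0205,0.0114,0,1],
    [0,0,0,0.028,0.0137,0,1],
    [0,0,0,0.0357,0.0152,0,1],
  ],
)

```text
clock: 8.05
position: [0.5845, 0.0051, 0.1925]
eef_rot: [-180.0, 0.0, -180.0]
wrist_force: [2.0, -1.9, -0.9]
width: 0.0001
gripper_force: 1.3
```

Request:
jog_arm(
  rows=[
    [0,0,0,0.0078,0.0007,0,1],
    [0,0,0,0.0157,0.0005,0,1],
    [0,0,0,0.0235,-0.0004,0,1],
    [0,0,0,0.0311,-0.0022,0,1],
    [0,0,0,0.0385,-0.0047,0,1],
  ],
)

```text
clock: 8.55
position: [0.5456, 0.0007, 0.1923]
eef_rot: [179.9, -0.0, -180.0]
wrist_force: [3.2, -0.1, 0.7]
width: -0.0001
gripper_force: 1.8
```

Request:
jog_arm(
  rows=[
    [0,0,0,0.0071,-0.0033,0,1],
    [0,0,0,0.0138,-0.0074,0,1],
    [0,0,0,0.0201,-0.0121,0,1],
    [0,0,0,0.0259,-0.0174,0,1],
    [0,0,0,0.031,-0.0234,0,1],
  ],
)

```text
clock: 9.05
position: [0.5146, -0.0229, 0.1923]
eef_rot: [179.9, -0.0, -180.0]
wrist_force: [1.6, 1.6, 0.7]
width: 0.0
gripper_force: 1.0
```

```bash
python3 - <<'E'
from h import *
c=cam('side')
s=bot.sense();print(s['position'],s['wrist_force'])
C=np.array([.5745,-.0705])
for g in(155,170):
  try:
    x,o,f=handle_fit([c],C,np.radians(g));d=x-C;print(x,o[0][1],np.hypot(*d),np.degrees(np.arctan2(d[1],d[0])))
  except Exception as e:print(e)
E
```

```text
[ 0.51331685 -0.02391734  0.19207368] [-0.8885546  -0.7499463  -0.33649615]
[ 0.50128859 -0.04627642] 56 0.07711480223604086 161.6920820611135
[ 0.50128858 -0.04627642] 56 0.07711480802609107 161.69208309941303
```

Request:
jog_arm(
  rows=[
    [0,0,0,0.0045,-0.0064,0,1],
    [0,0,0,0.0083,-0.0133,0,1],
    [0,0,0,0.0114,-0.0205,0,1],
    [0,0,0,0.0137,-0.028,0,1],
    [0,0,0,0.0152,-0.0357,0,1],
  ],
)

```text
clock: 9.6
position: [0.5, -0.0593, 0.1922]
eef_rot: [180.0, -0.0, -180.0]
wrist_force: [2.0, 2.9, 0.2]
width: 0.0001
gripper_force: 1.3
```

Request:
jog_arm(
  rows=[
    [0,0,0,0.0007,-0.0078,0,1],
    [0,0,0,0.0005,-0.0157,0,1],
    [0,0,0,-0.0004,-0.0235,0,1],
    [0,0,0,-0.0022,-0.0311,0,1],
    [0,0,0,-0.0047,-0.0385,0,1],
  ],
)

```text
clock: 10.1
position: [0.5047, -0.0979, 0.1922]
eef_rot: [180.0, -0.1, 180.0]
wrist_force: [0.3, 3.3, -0.7]
width: 0.0002
gripper_force: 1.4
```

```bash
python3 - <<'E'
from h import *
C=np.array([.5745,-.0705])
s=bot.sense();print(s['position'],s['wrist_force'])
for n in('side','top'):
  c=cam(n)
  for g in(222,):
   try:
    x,o,f=handle_fit([c],C,np.radians(g));d=x-C;print(n,x,o,np.hypot(*d),np.degrees(np.arctan2(d[1],d[0])))
   except Exception as e:print(e)
E
```

```text
[ 0.50465932 -0.09791991  0.1921562 ] [ 0.30579235  3.26806929 -0.66623172]
side [ 0.52124976 -0.10091475] [(array([285.71428571, 186.57142857]), 7)] 0.06132409927381227 -150.2664469327149
Residuals are not finite in the initial point.h.py:22: RuntimeWarning: Mean of empty slice.
  ys,xs=np.nonzero(m);out.append((np.array([xs.mean(),ys.mean()]),len(xs)))
  ret = ret.dtype.type(ret / rcount)
```

Request:
jog_arm(
  rows=[
    [0,0,0,0.006,0.025,0,1],
    [0,0,0,0.03,0.05,0,1],
    [0,0,0,0.06,0.09,-0.02,1],
    [0,0,0,0.09,0.13,-0.03,1],
    [0,0,0,0.12,0.17,-0.03,1],
  ],
)

```text
clock: 10.7
position: [0.3874, 0.0688, 0.2239]
eef_rot: [-179.9, 0.2, 179.9]
wrist_force: [0.3, 1.6, 1.0]
width: -0.0
gripper_force: 0.0
```

```bash
cat > m.py <<'E'
from h import *
C=np.array([.5745,-.0705])
s=bot.sense();print(s['position'],s['wrist_force'])
for n in('side','top'):
  c=cam(n)
  for g in(222,232):
   try:
    x,o,f=handle_fit([c],C,np.radians(g));d=x-C;print(n,x,o,np.hypot(*d),np.degrees(np.arctan2(d[1],d[0])))
   except Exception as e:print(e)
E
python3 m.py
```

```text
[0.38739158 0.06881773 0.22389418] [0.30655581 1.61473274 1.02948113]
side [ 0.51981411 -0.1225831 ] [(array([288.04395604, 182.27472527]), 91)] 0.07551950631790859 -136.39646257091513
side [ 0.51981411 -0.12258311] [(array([288.04395604, 182.27472527]), 91)] 0.0755195085307421 -136.3964597633333
top [ 0.52180685 -0.12266337] [(array([310.79545455, 210.31818182]), 44)] 0.0741457029609915 -135.28948416587255
top [ 0.52180685 -0.12266337] [(array([310.79545455, 210.31818182]), 44)] 0.07414570164167804 -135.28948484955546
```

Request:
jog_arm(
  rows=[
    [0,0,0,-0.03,-0.04,0,1],
    [0,0,0,-0.06,-0.08,0.01,1],
    [0,0,0,-0.09,-0.12,0.03,1],
    [0,0,0,-0.114,-0.15,0.03,1],
    [0,0,0,-0.114,-0.15,0.03,1],
  ],
)

```text
clock: 11.3
position: [0.5032, -0.0865, 0.1892]
eef_rot: [-179.8, -0.2, 179.7]
wrist_force: [-0.8, 0.7, 0.1]
width: -0.0
gripper_force: 0.0
```

Request:
jog_arm(
  rows=[
    [0,0,0,-0.003,-0.01,0,1],
    [0,0,0,-0.006,-0.02,0,1],
    [0,0,0,-0.01,-0.0235,0,1],
    [0,0,0,-0.0145,-0.0272,0,1],
    [0,0,0,-0.0145,-0.0272,0,1],
  ],
)

```text
clock: 11.8
position: [0.5168, -0.1086, 0.1926]
eef_rot: [-179.9, 0.1, -180.0]
wrist_force: [-0.5, 0.5, -0.6]
width: 0.0
gripper_force: 0.1
```

Request:
jog_arm(
  rows=[
    [0,0,0,0.0145,0.0272,0,1],
    [0,0,0,0.03,0.05,0,1],
    [0,0,0,0.06,0.09,-0.02,1],
    [0,0,0,0.09,0.13,-0.03,1],
    [0,0,0,0.1285,0.1772,-0.03,1],
  ],
)

```text
clock: 12.3
position: [0.3981, 0.0581, 0.2244]
eef_rot: [180.0, 0.4, 180.0]
wrist_force: [-0.0, 1.1, 0.9]
width: -0.0002
gripper_force: 0.0
```

```bash
python3 m.py; python3 m.py
```

```text
[0.39811784 0.05805344 0.22441586] [-0.00142871  1.07264777  0.89952048]
side [ 0.52982751 -0.13319211] [(array([285.77272727, 179.51136364]), 88)] 0.07698007290876009 -125.47251513696588
side [ 0.52982751 -0.13319211] [(array([285.77272727, 179.51136364]), 88)] 0.07698007254561853 -125.47251567038404
top [ 0.53262879 -0.13214183] [(array([313.88372093, 206.86046512]), 43)] 0.07451786951801057 -124.18694143608043
top [ 0.53262879 -0.13214183] [(array([313.88372093, 206.86046512]), 43)] 0.07451786958764507 -124.18693978668078
[0.3952247  0.06046598 0.22370637] [ 0.93791913 -0.09489283 -0.42383729]
side [ 0.52974684 -0.13279363] [(array([285.76404494, 179.59550562]), 89)] 0.0767029502701839 -125.69432691661851
side [ 0.52974684 -0.13279364] [(array([285.76404494, 179.59550562]), 89)] 0.07670295540188525 -125.69432279796928
top [ 0.53262879 -0.13214183] [(array([313.88372093, 206.86046512]), 43)] 0.07451786951801057 -124.18694143608043
top [ 0.53262879 -0.13214183] [(array([313.88372093, 206.86046512]), 43)] 0.07451786958764507 -124.18693978668078
```

```bash
python3 - <<'E'
from h import *
a=[cam('side')['frame'][120:290,180:340],cam('top')['frame'][130:270,220:370]]
cv2.imwrite('pics/end.png',np.hstack([cv2.resize(x,(390,400),interpolation=2) for x in a])[...,::-1])
E
```

```text
(no output)
```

View pics/end.png

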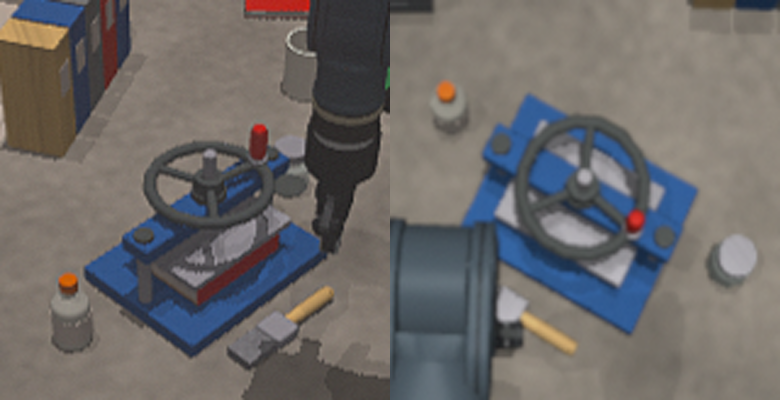

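The handle is seated and back at its start, at (258,142) in the side crop and (635,222) in the top crop. The glue, brush and jar look untouched and the gripper is clear of everything.

```bash
python3 -c "
from cell import bot
print(bot.hand_in())"
```

```text
the job is handed in; nothing more can be done
None
```

I pushed the handwheel one full turn counter-clockwise and handed the job in. The handle is still seated and, by camera, stands about 1.3° past its starting angle; I left it there rather than push it back clockwise.

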